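# Close the bench caliper on the steel tube

### The arm

A 6-joint arm with a two-finger parallel gripper is mounted at the origin on the work surface. World frame = base frame: x ahead of the robot, y to its left, z up, the work surface at z = 0. Lengths are in m, angles in rad, forces in N, time in s.
With the tool pointing down it reaches from about 0.325 to 0.775 m from the base axis. Payload 9.3 kg.
Tool frame: the origin (TCP) lies between the finger pads; the fingertips stand arm.tcp_to_tips ahead of it and the grasp point (between the pads) lies 8 mm behind it (arm.tcp_to_tips is the distance from the TCP to the fingertips, in m); z points along the fingers, y is the direction in which the jaws open and shut (so a half turn about z gives the same grasp; the last joint's range is limited). The gripper opens to 85 mm and grips with 20 to 120 N. Pads are 22 mm wide; open, the fingers measure 114 mm over their backs; the gripper's body (76 mm by 85 mm) begins 54 mm behind the grasp point. The pads swing forward as they close: fully open they stand 13 mm farther back than shut.
Start: joints at [-1.446, 0.259, 0.021, 1.334, 0, 1.418], TCP at [0.151, -0.529, 0.242] pointing down, gripper open.
Joint ranges: [-3.04, 3.04], [-0.91, 1.82], [-1.04, 1.36], [-1.92, 1.95], [-1.52, 1.45], [-3.14, 3.14]. Speed limits (rad/s): [2.22, 2.22, 2.79, 3.14, 3.14, 3.14].

### API

Orientations are given as a unit quaternion [x, y, z, w].
In Python, from bench import arm, get_image gives the robot as it stands. The module is installed in compiled form; this text tells all that it offers.
- The arm moves only by the shell command python3 -m jog 'ROWS' [FORCE]. ROWS is JSON, one flat list of numbers, 7 for each row, row after row: the shift along the tool's x, y, z in units of 50 mm (1.0 is 50 mm), then the turn, a rotation vector about the tool's x, y, z in units of 5 degrees (1.0 is 5 degrees), then the closure in counts, from 0 (fully open) to 255 (shut). A call has 1 to 12 rows; each row shifts and turns the commanded pose from where the row before left it, along the tool's axes as they then stand; what a row does not reach is not made up. A row lasts 1/10 s, in which the tool goes at most 50 mm and 8.59 degrees, less where a joint would pass 70% of its speed; a pose out of reach is approached as far as the arm can. A call is refused whole if a number of a shift passes 1 or a number of a turn 1, either way. A call with a gripper value outside its range is refused whole. The fingers move at their own pace and stop on an object; FORCE is the grip in N (left out, the last holds). Time passes only in rows, so rows that do not move let the fingers close. It gives the time, the measured TCP pose, the force and the opening at its end, in the units of the state.
- arm.state(): the state, without advancing time (a new reading comes with each control period).
- get_image(name): name is "side" or "top" or "wrist"; returns a dict with "img" (384x512x3 uint8, red, green, blue), "z_map" (384x512 float32, m along the optical axis (not along the pixel's ray), 0 where there is no reading), "fx", "fy", "cx", "cy" (pixels), "T" (4x4, takes a point from camera to world coordinates). Camera axes: x right, y down, z forward; pixel columns grow to the right and rows downward; lengths in m; the calibration is good to about 2 mm. A picture is of the moment at which its call begins.
- arm.close_job(): hands the job in, once; it reports no verdict.
The state is a dict: "t": time; "joints": joint angles; "joint_vel": joint speeds; "effort": joint torques, N m; "ee_pos": TCP position; "tool_rot": TCP orientation; "contact_force": force on the tool from outside, world axes, zero at the start; "ft_torque": the same for the moment, N m; "opening": finger opening in m.
Only numpy, scipy, OpenCV 4.12 (cv2) and the standard library are available. Lean on these libraries where they do the work, as an engineer would, in place of code of your own. Each camera call takes 0.05 s, during which the arm holds its last target.

### The job

Gauge the steel tube on the bench caliper: stand it upright on the caliper's bed between the two open jaws and let go of it. Then slide the moving jaw by its thumb block, gently, until both jaws touch the tube, without cocking the sprung jaw out of line, and let go, leaving the jaws closed on the tube.

Things in the scene. Friction and masses are not known exactly. Their poses are not given: they have to be found in the camera images.
- tube: Plain steel tube standing on the bench, its bore open to above: outside diameter 40 mm, bore 28 mm, height 70 mm, 0.28 to 0.42 kg. Origin: centre of its underside; z along its axis. Not wanted: a solid rod of the same diameter and height, a square steel block (38 x 38 x 70 mm), a low brown disc. The three tall ones change places.
- caliper: Big caliper fixed on a blue-grey bed plate, 150 (x) x 250 (y) x 10 mm. Origin: centre of the bed's underside, z up. Beam along y, x = 28 to 52 mm, top at z = 30 mm. Both jaws reach from it to x = -50 mm, 12 mm thick, tops at z = 34 mm. Fixed jaw's face: y = -70 mm, looking to +y; the moving jaw's faces it. The tube stands on the bed between them.
- carriage (a joint): Sliding carriage: value = opening between the jaw faces (m), 0.085 to 0.105 at the start, 0.040 when shut on the tube; closes towards caliper -y. Black, top at z = 36 mm; on it a grey thumb block to pinch or push, 16 (x) x 24 (y) mm, top at z = 78 mm, centre at caliper x = 40 mm, y = opening - 30 mm. Slides with 3 N friction, stays where left.
- jaw: Moving steel jaw, on a sprung pivot of the carriage. Origin: on the upright pivot axis at caliper x = 40 mm, y = opening - 64 mm, z = 0; its x is parallel to the caliper's x when square. If the carriage is pushed on after the jaw has met the tube, the jaw cocks (6 N m per rad: about 0.5 degree per newton, or 1 degree per mm of overtravel) and springs back when relieved.
Mind the look-alikes: they are no part of the job. What is shaped like the tube but green is not meant.

How it is judged:
On the way, in this order (a step that is already met when the one before it is completed fails the run):
1. the tube stands upright on the bed between the jaws, released (x of tube in the frame of caliper between -0.055 and 0.015 m and y of tube in the frame of caliper above -0.056 m and z of tube in the frame of caliper between 0.004 and 0.016 m and angle between tube's own z axis and vertical below 0.14 rad and y of tube in the frame of jaw below -0.02 m and contact force between the fingers and tube below 0.1 N and linear speed of tube below 0.02 m/s), for 0.2 s.
2. the moving jaw presses on the tube and the opening is down to the tube's diameter (x of tube in the frame of caliper between -0.055 and 0.015 m and y of tube in the frame of caliper above -0.056 m and z of tube in the frame of caliper between 0.004 and 0.016 m and angle between tube's own z axis and vertical below 0.14 rad and y of tube in the frame of jaw below -0.02 m and value of joint carriage between 0.028 and 0.044 m and angle between the x axis of jaw and the x axis of caliper, either way round below 0.175 rad and contact force between jaw and tube above 0.5 N), for 0.1 s.
At the end, for the whole second after the job is handed in: The tube stands upright (within 8 degrees) and at rest on the bed between the jaws (its axis from 55 mm before to 15 mm behind the bed's centre in the caliper's x), the jaws are closed on it (opening 28 to 44 mm, the tube being 40 mm), and the moving jaw is square to the beam within 10 degrees (x of tube in the frame of caliper between -0.055 and 0.015 m and y of tube in the frame of caliper above -0.056 m and z of tube in the frame of caliper between 0.004 and 0.016 m and angle between tube's own z axis and vertical below 0.14 rad and y of tube in the frame of jaw below -0.02 m and value of joint carriage between 0.028 and 0.044 m and angle between the x axis of jaw and the x axis of caliper, either way round below 0.175 rad and linear speed of tube below 0.02 m/s and velocity of joint carriage below 0.01 m/s); the robot touches nothing.
It fails at once if the moving jaw is cocked more than 12 degrees out of line (angle between the x axis of jaw and the x axis of caliper, either way round above 0.21 rad).
It also fails if it takes over 43 s, if anything falls off the work surface, if the arm or the gripper's body presses on something with over 40 N, if the wrist force passes 120 N, or if a joint passes its speed limit or range.

## Working session

There is one attempt and no reset: what is moved stays moved. The work goes in short steps, Python scripts to look and compute and a shell command to move; the robot and the scene stay as the last step left them, time stands still between calls to the robot, and variables do not carry over. Pictures are saved under pics/ and viewed, and the job is handed in when it is done.

```bash
mkdir -p pics; ls
python3 - <<'E'
from bench import arm,get_image
import cv2,numpy as np
print(arm.state(), arm.tcp_to_tips)
for n in("side","top","wrist"):
    d=get_image(n);cv2.imwrite(f"pics/{n}0.png",d["img"][:,:,::-1]);print(n,d["fx"],d["cx"],d["cy"],np.round(d["T"],3).tolist())
    np.savez(f"{n}0.npz",**d)
E
```

```text
pics
{'t': 0.0, 'joints': array([-1.44565824e+00,  2.59224066e-01,  2.07524254e-02,  1.33369896e+00,
        1.86885305e-05,  1.41818026e+00]), 'joint_vel': array([ 1.92659459e-03, -4.44886475e-04, -8.71139444e-04,  3.00076113e-04,
        1.26564517e-03, -7.58099122e-05]), 'effort': array([ 4.99882408e-04, -5.55639839e+01,  3.44529104e+01,  1.35036503e-02,
       -2.55888317e-04, -5.64259167e-06]), 'ee_pos': array([ 0.15076677, -0.52865647,  0.24164517]), 'tool_rot': array([ 9.90371835e-01,  1.38431051e-01,  1.87836228e-05, -6.86941656e-04]), 'contact_force': array([-0.11535858, -1.0033391 ,  0.86372088]), 'ft_torque': array([ 0.00236112, -0.02490949,  0.00056012]), 'opening': 0.08545160227156866} 0.011
side 485.65517576219037 267.2654020654028 188.65583370364453 [[-0.973, -0.166, 0.159, 0.409], [-0.23, 0.733, -0.64, 0.592], [-0.01, -0.659, -0.752, 0.888], [0.0, 0.0, 0.0, 1.0]]
top 368.6258596392986 256.10529093808003 194.3128598503345 [[0.002, -0.994, 0.112, 0.493], [-1.0, -0.004, -0.02, -0.092], [0.02, -0.112, -0.993, 0.823], [0.0, 0.0, 0.0, 1.0]]
wrist 342.55166311832835 259.51843579981403 188.66252111272516 [[0.274, -0.911, -0.309, 0.231], [-0.962, -0.26, -0.086, -0.505], [-0.002, 0.321, -0.947, 0.374], [0.0, 0.0, 0.0, 1.0]]
```

View pics/side0.png

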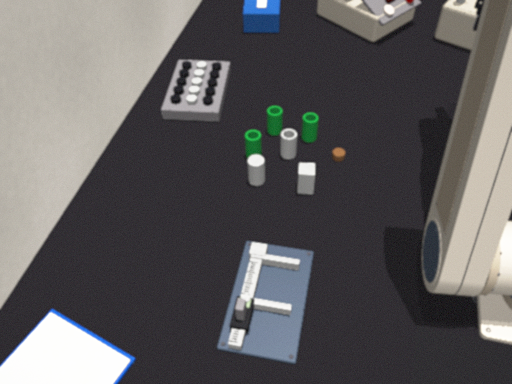

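View pics/top0.png

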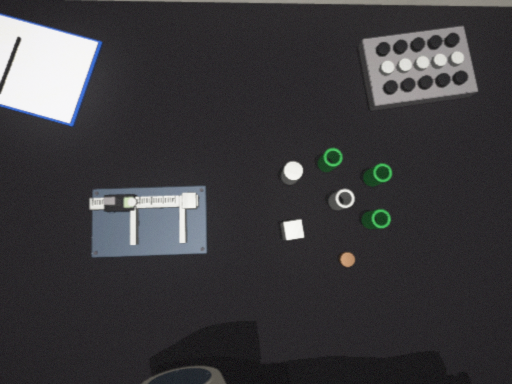

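View pics/wrist0.png

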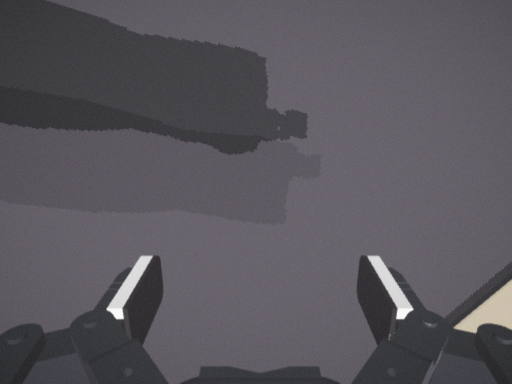

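```bash
cat > h.py <<'E'
import numpy as np,cv2
def ray(d,u,v):
    T=d["T"];r=np.array([(u-d["cx"])/d["fx"],(v-d["cy"])/d["fy"],1.]);return T[:3,3],T[:3,:3]@r
def on(d,u,v,z):
    o,r=ray(d,u,v);return o+r*(z-o[2])/r[2]
def pz(d,u,v):
    o,r=ray(d,u,v);return o+r*float(d["z_map"][int(round(v)),int(round(u))])
def tri(d1,p1,d2,p2):
    o1,r1=ray(d1,*p1);o2,r2=ray(d2,*p2)
    s=np.linalg.lstsq(np.c_[r1,-r2],o2-o1,rcond=None)[0]
    a=o1+s[0]*r1;b=o2+s[1]*r2;return (a+b)/2,np.linalg.norm(a-b)
def cloud(d):
    h,w=d["z_map"].shape;u,v=np.meshgrid(np.arange(w),np.arange(h));z=d["z_map"]
    c=np.stack([(u-d["cx"])/d["fx"]*z,(v-d["cy"])/d["fy"]*z,z],-1);return c@d["T"][:3,:3].T+d["T"][:3,3]
E
python3 - <<'E'
from h import *
t=dict(np.load("top0.npz"));s=dict(np.load("side0.npz"))
im=t["img"][130:280,70:420];cv2.imwrite("pics/top_crop.png",cv2.resize(im[:,:,::-1],None,fx=2.2,fy=2.2,interpolation=cv2.INTER_CUBIC))
im=np.concatenate([t["img"][140:270,270:400],s["img"][95:225,225:355]],1);cv2.imwrite("pics/crop2.png",cv2.resize(im[:,:,::-1],None,fx=3,fy=3,interpolation=cv2.INTER_CUBIC))
im=s["img"][235:365,210:330];cv2.imwrite("pics/side_cal.png",cv2.resize(im[:,:,::-1],None,fx=4,fy=4,interpolation=cv2.INTER_CUBIC))
for d,n in((t,"top"),(s,"side")):
    C=cloud(d);hsv=cv2.cvtColor(d["img"],cv2.COLOR_RGB2HSV)
    m=((hsv[...,2]>90)|(hsv[...,1]>150)&(hsv[...,2]>50)).astype(np.uint8)
    nn,l,st,ce=cv2.connectedComponentsWithStats(m)
    for i in range(1,nn):
        if st[i,4]<40 or st[i,4]>3000: continue
        P=C[(l==i)]; zt=np.percentile(P[:,2],90);Q=P[P[:,2]>zt-.012]
        print(n,ce[i].round(1),st[i],"zt %.3f"%zt,"bbox mid",((Q.min(0)+Q.max(0))/2).round(3),"ext",np.ptp(Q,0).round(3),d["img"][l==i].mean(0).astype(int))
E
```

```text
top [360.1   1.8] [  98    0  414    7 1547] zt -0.631 bbox mid [ 0.996 -0.538  0.09 ] ext [1.006 1.355 1.466] [139 136 128]
top [331.8 157.6] [320 148  23  23 267] zt 0.071 bbox mid [ 0.585 -0.189  0.441] ext [0.184 0.195 0.764] [ 49 125  64]
top [292.7 170.6] [283 161  20  23 332] zt 0.072 bbox mid [ 0.57  -0.147  0.442] ext [0.153 0.111 0.763] [213 213 209]
top [378.6 174. ] [364 163  28  22 374] zt 0.070 bbox mid [ 0.568 -0.241  0.441] ext [0.15  0.298 0.765] [ 41 107  54]
top [344.2 198. ] [334 188  21  21 231] zt 0.071 bbox mid [ 0.571 -0.29   0.066] ext [0.039 0.039 0.015] [172 172 168]
top [377.9 218.9] [362 209  29  20 357] zt 0.070 bbox mid [ 0.521 -0.237  0.441] ext [0.056 0.291 0.765] [ 43 111  56]
top [293.1 229.4] [282 219  23  22 392] zt 0.071 bbox mid [ 0.505 -0.149  0.442] ext [0.041 0.113 0.763] [221 221 218]
top [347.2 259.1] [340 252  15  15 180] zt 0.022 bbox mid [ 0.461 -0.206  0.418] ext [0.064 0.229 0.811] [178 138 105]
top [215.  377.2] [206 368  19  16 164] zt 0.160 bbox mid [ 0.368 -0.056  0.486] ext [0.251 0.072 0.675] [94 91 83]
side [261.   15.7] [ 242  
[... 236 characters left out ...]
 90.7] [ 161   59   70   62 2623] zt 0.048 bbox mid [ 0.691 -0.005  0.462] ext [0.563 1.195 0.852] [158 155 156]
side [281.7 131.6] [266 105  32  54 875] zt 0.069 bbox mid [0.528 0.1   0.473] ext [0.236 0.985 0.83 ] [ 88 130  98]
side [309.5 126.2] [302 112  17  31 422] zt 0.070 bbox mid [0.479 0.103 0.473] ext [0.14  0.978 0.83 ] [ 28 116  50]
side [254.6 156.9] [244 129  21  57 890] zt 0.071 bbox mid [0.543 0.152 0.473] ext [0.268 0.881 0.829] [103 142 111]
side [338.5 152.2] [332 147  14  12 121] zt 0.022 bbox mid [ 0.444 -0.307  0.017] ext [0.029 0.034 0.013] [149 105  70]
side [306.  177.1] [297 162  19  33 548] zt 0.071 bbox mid [0.469 0.194 0.474] ext [0.118 0.798 0.829] [166 166 164]
```

View pics/top_crop.png

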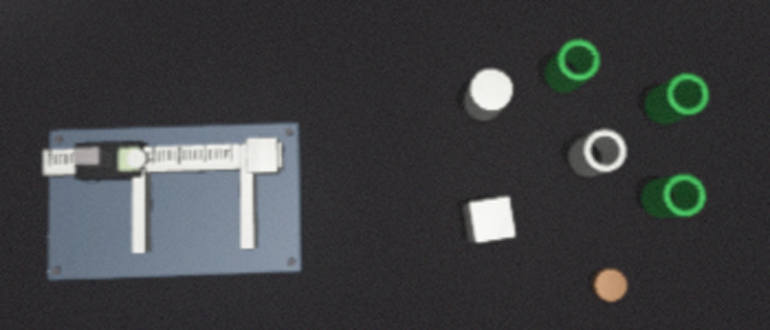

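View pics/crop2.png

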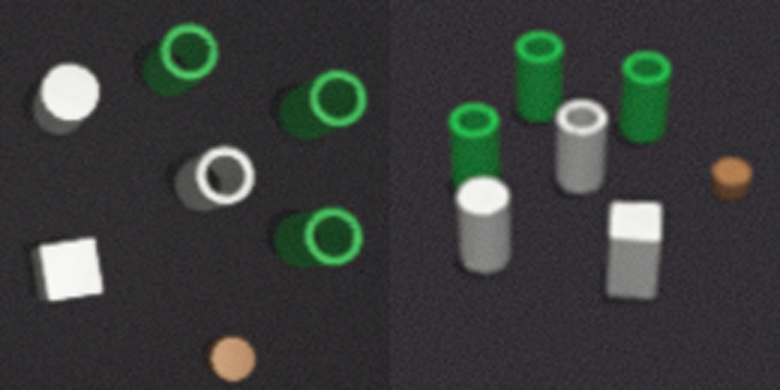

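View pics/side_cal.png

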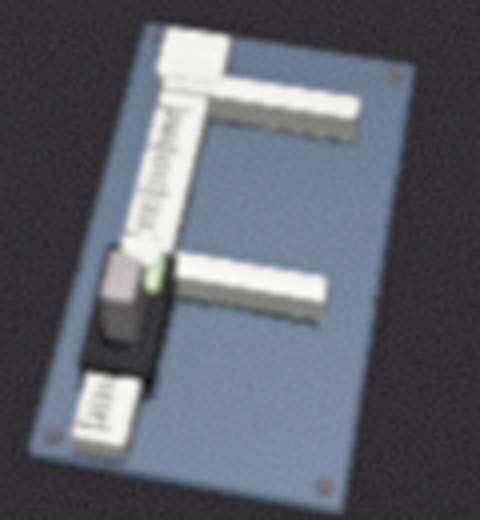

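Run:
```python
from h import *
t=dict(np.load("top0.npz"));s=dict(np.load("side0.npz"))
# rim centres: bright top faces
def rims(d,box,lo,hi,n,ch):
    x0,y0,x1,y1=box;im=d["img"][y0:y1,x0:x1].astype(int)
    g=im[...,1]; m=(g>lo)
    m&= (im[...,1]-im[...,0]>40) if ch else (im[...,1]-im[...,0]<25)
    cs,_=cv2.findContours(m.astype(np.uint8),cv2.RETR_EXTERNAL,cv2.CHAIN_APPROX_NONE)
    out=[]
    for c in cs:
        if len(c)<20: continue
        e=cv2.fitEllipse(c);out.append(((e[0][0]+x0,e[0][1]+y0),e[1]))
        print(n,ch,np.round(out[-1][0],1),np.round(e[1],1),"z=.07:",on(d,*out[-1][0],.07).round(4))
    return out
a=rims(t,(275,140,400,250),140,0,"top",0);rims(t,(275,140,400,250),135,0,"top",1)
b=rims(s,(240,95,340,200),185,0,"side",0)
rims(s,(240,95,340,200),135,0,"side",1)
for p,_ in a:
  for q,_ in b:
    P,e=tri(t,p,s,q)
    if e<.01: print("tri",np.round(p,1),np.round(q,1),P.round(4),round(e,4))
# bed
for d,n in((t,"top"),(s,"side")):
    hsv=cv2.cvtColor(d["img"],cv2.COLOR_RGB2HSV)
    i=d["img"].astype(int);m=((i[...,2]-i[...,0]>18)&(i[...,2]>60)).astype(np.uint8)
    if n=="top": m[:150]=0;m[:,250:]=0
    else: m[:225]=0;m[:, :215]=0;m[:,330:]=0
    P=np.argwhere(m)[:,::-1].astype(np.float32)
    nn,l,st,_=cv2.connectedComponentsWithStats(cv2.morphologyEx(m,cv2.MORPH_CLOSE,np.ones((5,5))));k=1+np.argmax(st[1:,4]);P=np.argwhere(l==k)[:,::-1]
    h=cv2.convexHull(P.astype(np.int32));q=cv2.approxPolyDP(h,6,True)[:,0];print(n,q.tolist())
    W=np.array([on(d,*x,.01) for x in q]);print(W.round(3).tolist())
    # min area rect on plane coords
    hw=np.array([on(d,*x,.01)[:2] for x in h[:,0]],np.float32);print(cv2.minAreaRect(hw*1000))
```

```text
top 0 [293.2 229.3] [20.8 21.1] z=.07: [ 0.5068 -0.1827  0.07  ]
top 0 [344.5 198. ] [18.  18.7] z=.07: [ 0.5714 -0.2895  0.07  ]
top 0 [293.  170.3] [17.8 18.5] z=.07: [ 0.6288 -0.1834  0.07  ]
top 1 [380.7 218.4] [17.4 18.1] z=.07: [ 0.5294 -0.3633  0.07  ]
top 1 [382.3 172.4] [17.1 17.6] z=.07: [ 0.6253 -0.3701  0.07  ]
top 1 [332.6 156.8] [17.2 17.7] z=.07: [ 0.6579 -0.2666  0.07  ]
side 0 [306.6 168.6] [12.7 17.7] z=.07: [ 0.5071 -0.1841  0.07  ]
side 0 [255.5 160. ] [11.5 15.3] z=.07: [ 0.6297 -0.1852  0.07  ]
side 0 [288.5 133.9] [10.1 14.8] z=.07: [ 0.5721 -0.2913  0.07  ]
side 1 [252.4 135. ] [10.4 15.6] z=.07: [ 0.6586 -0.268   0.07  ]
side 1 [310.1 117.4] [ 9.7 14.5] z=.07: [ 0.5304 -0.3647  0.07  ]
side 1 [274.2 110.5] [ 9.5 14.4] z=.07: [ 0.6266 -0.3714  0.07  ]
tri [293.2 229.3] [306.6 168.6] [ 0.5068 -0.1825  0.0717] 0.0001
tri [344.5 198. ] [288.5 133.9] [ 0.5714 -0.2889  0.0722] 0.0006
tri [293.  170.3] [255.5 160. ] [ 0.6287 -0.183   0.0723] 0.0007
top [[206, 252], [92, 256], [93, 190], [204, 186]]
[[0.458, 0.001, 0.01], [0.449, 0.246, 0.01], [0.593, 0.252, 0.01], [0.603, 0.008, 0.01]]
((525.9248046875, 126.00398254394531), (148.48855590820312, 248.91949462890625), 2.0794713497161865)
side [[312, 251], [295, 363], [218, 349], [246, 241]]
[[0.459, -0.002, 0.01], [0.448, 0.247, 0.01], [0.593, 0.253, 0.01], [0.605, 0.005, 0.01]]
((526.6688232421875, 125.24288177490234), (151.04531860351562, 252.61508178710938), 1.9975957870483398)
```

Candidates (top image): the tube at (344,198) is grey with a visible bore. The look-alikes are the solid rod (293,170), the block (293,229), green tubes (333,157), (382,172) and (381,218), and the brown disc (347,259). I choose (344,198); the side view has it at (288,134). Both crops show a bore in an uncoloured cylinder, and triangulation gives (0.571, -0.289) with its top at 0.072.

The caliper lies at about (0.526, 0.126), turned +2°, with its fixed jaw on the right in the top image.

```bash
cat >> h.py <<'E'
from scipy.spatial.transform import Rotation as Ro
def togo(tx,ty,tz,phi=2.05):
    from bench import arm
    s=arm.state();R=Ro.from_quat(s["tool_rot"])
    d=R.inv().apply(np.array([tx,ty,tz])-s["ee_pos"])/.05
    Rt=Ro.from_euler("z",phi,degrees=True)*Ro.from_euler("x",180,degrees=True)
    rv=np.degrees((R.inv()*Rt).as_rotvec())/5
    d2=Rt.inv().apply(np.array([tx,ty,tz])-s["ee_pos"])/.05
    print("t",s["t"],"pos",s["ee_pos"].round(4),"shift now",d.round(3),"shift after turn",d2.round(3),"turn",rv.round(3),"F",s["contact_force"].round(1),"op",round(s["opening"],4))
CO=np.array([.5263,.1256]);CA=np.radians(2.04)
def cal2w(x,y): return CO+np.array([np.cos(CA)*x-np.sin(CA)*y,np.sin(CA)*x+np.cos(CA)*y])
def w2cal(p): d=np.asarray(p)[:2]-CO;return np.array([np.cos(CA)*d[0]+np.sin(CA)*d[1],-np.sin(CA)*d[0]+np.cos(CA)*d[1]])
E
python3 - <<'E'
from h import *
togo(.571,-.29,.2416)
t=dict(np.load("top0.npz"));s=dict(np.load("side0.npz"))
# check caliper features from depth: jaws, block
for d,n in((t,"top"),(s,"side")):
    C=cloud(d);V=C.reshape(-1,3);c=np.array([w2cal(p) for p in V]);z=V[:,2]
    J=(c[:,0]>-.06)&(c[:,0]<.015)&(abs(c[:,1])<.12)&(z>.028)&(z<.045)
    for lo,hi in((-.12,-.03),(-.03,.12)):
        k=J&(c[:,1]>lo)&(c[:,1]<hi);print(n,"jaw y",np.percentile(c[k,1],[3,50,97]).round(4),"x",c[k,0].min().round(3),"z",np.median(z[k]).round(4),k.sum())
    B=(c[:,0]>.015)&(c[:,0]<.065)&(abs(c[:,1])<.125)&(z>.065)&(z<.09)
    print(n,"block",np.percentile(c[B],[3,50,97],axis=0).round(4).tolist(),np.median(z[B]).round(4))
E
```

```text
t 0.15 pos [ 0.1508 -0.5287  0.2418] shift now [ 9.391e+00 -2.286e+00  8.000e-03] shift after turn [ 8.569e+00 -4.470e+00  4.000e-03] turn [-0.012 -0.     2.774] F [-0.4 -0.1 -0.4] op 0.0852
top jaw y [-0.0817 -0.0768 -0.0708] x -0.049 z 0.0342 185
top jaw y [0.0222 0.0279 0.0346] x -0.05 z 0.0341 199
top block [[0.0315, 0.0502], [0.0387, 0.0604], [0.0466, 0.0725]] 0.0783
side jaw y [-0.0833 -0.0763 -0.071 ] x -0.05 z 0.0336 201
side jaw y [0.0203 0.0277 0.0329] x -0.049 z 0.0338 229
side block [[0.0322, 0.05], [0.0397, 0.0641], [0.0474, 0.0727]] 0.0774
```

```bash
python3 -m jog '[0,0,0,0,0,0.92,0, 0,0,0,0,0,0.92,0, 0,0,0,0,0,0.93,0, 0.4,-0.2,0,0,0,0,0, 0.7,-0.36,0,0,0,0,0, 0.7,-0.36,0,0,0,0,0, 0.7,-0.36,0,0,0,0,0, 0.7,-0.36,0,0,0,0,0, 0.7,-0.36,0,0,0,0,0, 0.7,-0.36,0,0,0,0,0, 0.7,-0.36,0,0,0,0,0, 0.7,-0.36,0,0,0,0,0]'
python3 -m jog '[0.7,-0.36,0,0,0,0,0, 0.7,-0.36,0,0,0,0,0, 0.7,-0.36,0,0,0,0,0, 0.4,-0.3,0,0,0,0,0, 0,0,0,0,0,0,0]'
python3 -c "
from h import *;togo(.571,-.29,.2416)"
```

```text
t: 1.35
ee_pos: [0.4463, -0.3631, 0.2421]
tool_rot: [1.0, 0.018, -0.0, -0.0]
contact_force: [-0.4, -0.6, -0.2]
opening: 0.0853
t: 1.85
ee_pos: [0.5696, -0.2885, 0.2413]
tool_rot: [1.0, 0.02, -0.0, -0.001]
contact_force: [-0.3, -0.8, 0.3]
opening: 0.0855
t 1.85 pos [ 0.5696 -0.2885  0.2413] shift now [ 0.027  0.032 -0.007] shift after turn [ 0.027  0.032 -0.007] turn [-0.014  0.007  0.043] F [-0.3 -0.8  0.3] op 0.0855
```

```bash
python3 -m jog '[0.03,0.03,0.4,0,0,0,0, 0,0,0.6,0,0,0,0, 0,0,0.5,0,0,0,0, 0,0,0,0,0,0,0]'
python3 - <<'E'
from h import *
from bench import get_image
d=get_image("wrist");cv2.imwrite("pics/w1.png",d["img"][:,:,::-1])
togo(.571,-.29,.05)
i=d["img"].astype(int);C=cloud(d)
V=C.reshape(-1,3);m=(abs(V[:,2]-.071)<.004)&(np.hypot(V[:,0]-.571,V[:,1]+.29)<.035)
Q=V[m];print(m.sum(),Q.mean(0).round(4),((Q.min(0)+Q.max(0))/2).round(4),cv2.minEnclosingCircle((Q[:,:2]*1000).astype(np.float32)))
E
```

```text
t: 2.25
ee_pos: [0.5671, -0.2917, 0.1638]
tool_rot: [1.0, 0.018, -0.003, -0.002]
contact_force: [-0.1, 0.5, -0.7]
opening: 0.0854
t 2.3 pos [ 0.5679 -0.2922  0.1661] shift now [ 0.07  -0.037  2.323] shift after turn [ 0.064 -0.041  2.323] turn [-0.022  0.031 -0.004] F [0.  0.6 1. ] op 0.0853
1275 [ 0.574  -0.291   0.0701] [ 0.5731 -0.2909  0.0698] ((573.0621337890625, -291.07659912109375), 19.882999420166016)
```

View pics/w1.png

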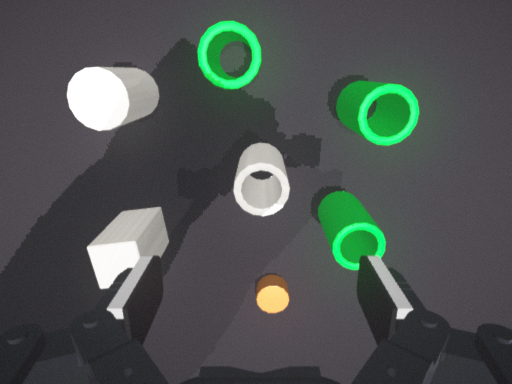

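The wrist view shows the grey tube, bore open, at pixel (262,190). The greens and the block lie outside the finger paths. Descending.

```bash
python3 -m jog '[0.07,-0.04,0.3,0,0,0,0, 0,0,0.4,0,0,0,0, 0,0,0.4,0,0,0,0, 0,0,0.3,0,0,0,0, 0,0,0,0,0,0,0, 0,0,0,0,0,0,0]'
python3 -c "
from h import *;togo(.572,-.2903,.05)"
```

```text
t: 2.9
ee_pos: [0.5729, -0.2907, 0.0989]
tool_rot: [1.0, 0.018, 0.001, 0.0]
contact_force: [0.4, -0.7, 0.3]
opening: 0.0854
t 2.9 pos [ 0.5729 -0.2907  0.0989] shift now [-0.019 -0.009  0.978] shift after turn [-0.017 -0.008  0.978] turn [ 0.011 -0.014 -0.   ] F [ 0.4 -0.7  0.3] op 0.0854
```

```bash
python3 -m jog '[0,0,0.3,0,0,0,0, 0,0,0.4,0,0,0,0, 0,0,0.28,0,0,0,0, 0,0,0,0,0,0,0, 0,0,0,0,0,0,0]'
python3 -m jog '[0,0,0,0,0,0,255, 0,0,0,0,0,0,255, 0,0,0,0,0,0,255, 0,0,0,0,0,0,255, 0,0,0,0,0,0,255, 0,0,0,0,0,0,255, 0,0,0,0,0,0,255]' 40
python3 -c "
from h import *;togo(.572,-.2903,.05)"
```

```text
t: 3.4
ee_pos: [0.5731, -0.2906, 0.0498]
tool_rot: [1.0, 0.018, 0.001, 0.001]
contact_force: [0.9, 0.0, -0.0]
opening: 0.0855
t: 4.1
ee_pos: [0.5728, -0.2903, 0.0491]
tool_rot: [1.0, 0.018, 0.001, 0.0]
contact_force: [-0.3, 0.2, 5.3]
opening: 0.038
t 4.1 pos [ 0.5728 -0.2903  0.0491] shift now [-0.017 -0.    -0.018] shift after turn [-0.017 -0.    -0.018] turn [ 0.008 -0.012  0.004] F [-0.3  0.2  5.3] op 0.038
```

```bash
python3 -m jog '[0,0,-0.2,0,0,0,255, 0,0,-0.5,0,0,0,255, 0,0,-0.5,0,0,0,255, 0,0,-0.5,0,0,0,255, 0,0,-0.4,0,0,0,255, 0,0,-0.3,0,0,0,255, 0,0,0,0,0,0,255, 0,0,0,0,0,0,255]'
python3 - <<'E'
from h import *
from bench import get_image
for n in("wrist","side"):
    d=get_image(n);cv2.imwrite(f"pics/{n}2.png",d["img"][:,:,::-1])
p=cal2w(-.015,-.044);print(p);togo(p[0],p[1],.17)
E
```

```text
t: 4.9
ee_pos: [0.5723, -0.2899, 0.1678]
tool_rot: [1.0, 0.018, -0.0, -0.0]
contact_force: [-0.3, -0.0, -3.4]
opening: 0.0386
[0.51287578 0.08109393]
t 5.0 pos [ 0.572  -0.2897  0.167 ] shift now [-0.914 -7.454 -0.049] shift after turn [-0.916 -7.454 -0.06 ] turn [-0.015  0.02   0.004] F [ 0.3 -0.5 -3.9] op 0.0385
```

View pics/wrist2.png

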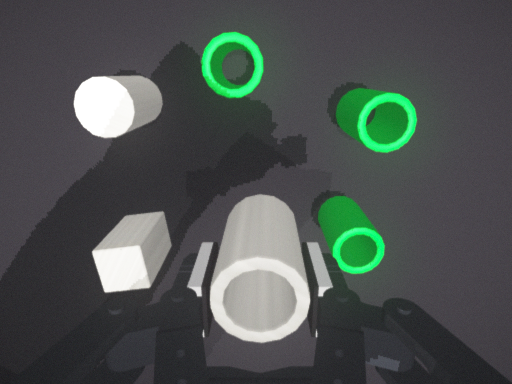

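View pics/side2.png

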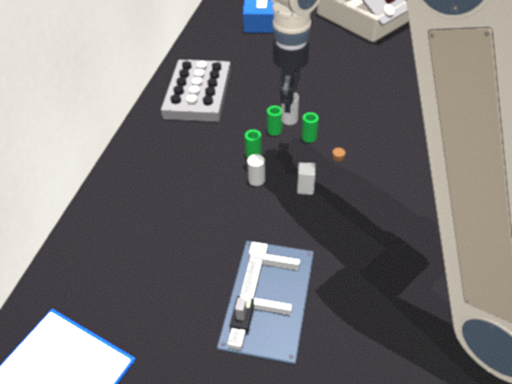

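The wrist view shows the tube held square between the pads at (262,290), and the weight reads 3.4–3.9 N. Carrying it to the caliper.

```bash
python3 -m jog '[0,-0.3,0,0,0,0,255, -0.07,-0.55,0,0,0,0,255, -0.07,-0.55,0,0,0,0,255, -0.07,-0.55,0,0,0,0,255, -0.07,-0.55,0,0,0,0,255, -0.07,-0.55,0,0,0,0,255, -0.07,-0.55,0,0,0,0,255, -0.07,-0.55,0,0,0,0,255, -0.07,-0.55,0,0,0,0,255, -0.07,-0.55,0,0,0,0,255, -0.07,-0.55,0,0,0,0,255, -0.07,-0.55,0,0,0,0,255]'
python3 -m jog '[-0.07,-0.5,0,0,0,0,255, -0.07,-0.4,0,0,0,0,255, 0,-0.2,0,0,0,0,255, 0,0,0,0,0,0,255, 0,0,0,0,0,0,255, 0,0,0,0,0,0,255]'
python3 -c "
from h import *;p=cal2w(-.015,-.044);togo(p[0],p[1],.11)"
```

```text
t: 6.2
ee_pos: [0.5215, 0.0276, 0.1677]
tool_rot: [1.0, 0.018, -0.001, -0.0]
contact_force: [-0.3, 0.1, -2.4]
opening: 0.0385
t: 6.8
ee_pos: [0.5137, 0.0798, 0.1681]
tool_rot: [1.0, 0.018, -0.0, 0.0]
contact_force: [0.2, -0.4, -2.7]
opening: 0.0385
t 6.8 pos [0.5137 0.0798 0.1681] shift now [-0.016 -0.026  1.162] shift after turn [-0.016 -0.026  1.162] turn [ 0.003  0.003 -0.006] F [ 0.2 -0.4 -2.7] op 0.0385
```

```bash
python3 -m jog '[-0.02,-0.03,0.3,0,0,0,255, 0,0,0.5,0,0,0,255, 0,0,0.5,0,0,0,255, 0,0,0.4,0,0,0,255, 0,0,0.3,0,0,0,255, 0,0,0,0,0,0,255, 0,0,0,0,0,0,255]'
python3 - <<'E'
from h import *
from bench import get_image
d=get_image("side");cv2.imwrite("pics/side3.png",cv2.resize(d["img"][180:372,180:372,::-1],None,fx=3,fy=3))
d=get_image("wrist");cv2.imwrite("pics/wrist3.png",d["img"][:,:,::-1])
C=cloud(d);V=C.reshape(-1,3);Q=V[(V[:,2]>.07)&(V[:,2]<.1)]
p=cal2w(-.015,-.044);togo(p[0],p[1],.0595)
E
```

```text
t: 7.5
ee_pos: [0.5128, 0.0814, 0.0685]
tool_rot: [1.0, 0.018, -0.0, 0.0]
contact_force: [0.5, 0.3, -2.8]
opening: 0.0383
t 7.6 pos [0.5132 0.0816 0.0692] shift now [-0.008  0.011  0.194] shift after turn [-0.007  0.011  0.194] turn [ 0.001 -0.016 -0.004] F [-0.4 -0.1 -3.9] op 0.0384
```

View pics/side3.png

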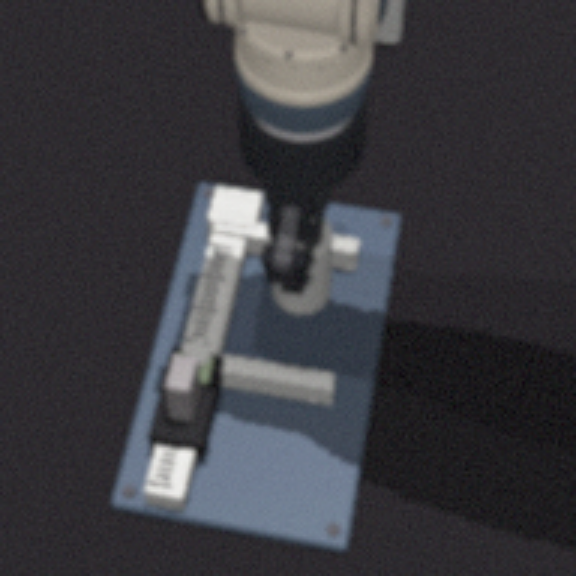

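View pics/wrist3.png

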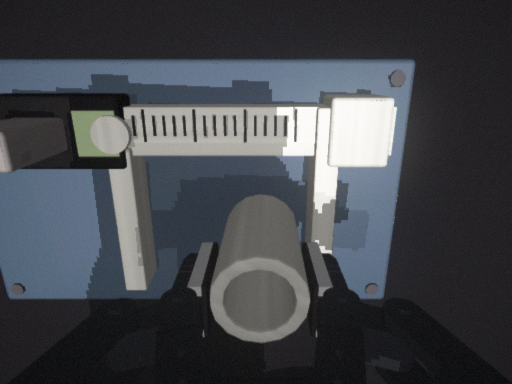

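The tube hangs between the jaws, closer to the fixed jaw and clear of it and of the beam. Lowering it the last centimetre.

```bash
python3 -m jog '[0,0.01,0.06,0,0,0,255, 0,0,0.06,0,0,0,255, 0,0,0.04,0,0,0,255, 0,0,0,0,0,0,255, 0,0,0,0,0,0,255, 0,0,0,0,0,0,255]'
python3 -m jog '[0,0,0.02,0,0,0,255, 0,0,0,0,0,0,255, 0,0,0,0,0,0,255]'
python3 -c "
from h import *;p=cal2w(-.015,-.044);togo(p[0],p[1],.0595)"
```

```text
t: 8.2
ee_pos: [0.5126, 0.0816, 0.0603]
tool_rot: [1.0, 0.018, 0.0, 0.0]
contact_force: [0.4, -0.8, -3.2]
opening: 0.0386
t: 8.5
ee_pos: [0.5125, 0.0815, 0.0593]
tool_rot: [1.0, 0.018, -0.0, -0.0]
contact_force: [-0.3, 0.7, -3.6]
opening: 0.0386
t 8.5 pos [0.5125 0.0815 0.0593] shift now [ 0.006  0.009 -0.005] shift after turn [ 0.006  0.009 -0.005] turn [-0.     0.     0.004] F [-0.3  0.7 -3.6] op 0.0386
```

```bash
python3 -m jog '[0,0,0.02,0,0,0,255, 0,0,0,0,0,0,255, 0,0,0,0,0,0,255]'; python3 -m jog '[0,0,0.02,0,0,0,255, 0,0,0,0,0,0,255, 0,0,0,0,0,0,255]'
```

```text
t: 8.8
ee_pos: [0.5128, 0.0815, 0.0591]
tool_rot: [1.0, 0.018, 0.001, 0.0]
contact_force: [-1.7, 0.1, 5.9]
opening: 0.0385
t: 9.1
ee_pos: [0.5129, 0.0813, 0.0589]
tool_rot: [1.0, 0.018, 0.001, 0.0]
contact_force: [-5.7, -2.1, 15.4]
opening: 0.0385
```

```bash
python3 -m jog '[0,0,-0.03,0,0,0,255, 0,0,0,0,0,0,255, 0,0,0,0,0,0,0, 0,0,0,0,0,0,0, 0,0,0,0,0,0,0, 0,0,0,0,0,0,0, 0,0,0,0,0,0,0, 0,0,0,0,0,0,0]'
python3 -m jog '[0,0,-0.2,0,0,0,0, 0,0,-0.5,0,0,0,0, 0,0,-0.6,0,0,0,0, 0,0,-0.6,0,0,0,0, 0,0,-0.4,0,0,0,0, 0,0,0,0,0,0,0, 0,0,0,0,0,0,0]'
python3 - <<'E'
from h import *
from bench import get_image
d=get_image("side");cv2.imwrite("pics/side4.png",cv2.resize(d["img"][180:372,180:372,::-1],None,fx=3,fy=3))
d=get_image("wrist");cv2.imwrite("pics/wrist4.png",d["img"][:,:,::-1]);np.savez("w4.npz",**d)
V=cloud(d).reshape(-1,3);m=(abs(V[:,2]-.08)<.006)&(np.hypot(V[:,0]-.513,V[:,1]-.081)<.035);Q=V[m]
(c,r)=cv2.minEnclosingCircle((Q[:,:2]*1000).astype(np.float32));print("tube top",c,r,np.median(Q[:,2]),"cal",w2cal(np.array(c)/1000))
B=np.array([np.r_[w2cal(p),p[2]] for p in V]);k=(abs(B[:,0]-.04)<.02)&(abs(B[:,1])<.125)&(B[:,2]>.07)&(B[:,2]<.085)
print("block",np.percentile(B[k],[3,50,97],axis=0).round(4).tolist())
p=cal2w(.04,.11);togo(p[0],p[1],.168)
E
```

```text
t: 9.9
ee_pos: [0.5125, 0.0815, 0.0588]
tool_rot: [1.0, 0.018, -0.0, -0.0]
contact_force: [-0.0, 0.7, -0.1]
opening: 0.0858
t: 10.6
ee_pos: [0.5126, 0.0815, 0.1743]
tool_rot: [1.0, 0.018, 0.001, 0.0]
contact_force: [-0.7, 0.1, -0.1]
opening: 0.0851
tube top (512.5553588867188, 82.01640319824219) 20.11269187927246 0.08015905163407763 cal [-0.01528738 -0.0430667 ]
block [[0.0339, 0.0502, 0.071], [0.0417, 0.0603, 0.0784], [0.0492, 0.0726, 0.0798]]
t 10.7 pos [0.5121 0.0815 0.1731] shift now [ 1.117 -3.071  0.101] shift after turn [ 1.117 -3.071  0.103] turn [-0.     0.014  0.003] F [ 0.7 -0.5  0.8] op 0.0851
```

View pics/side4.png

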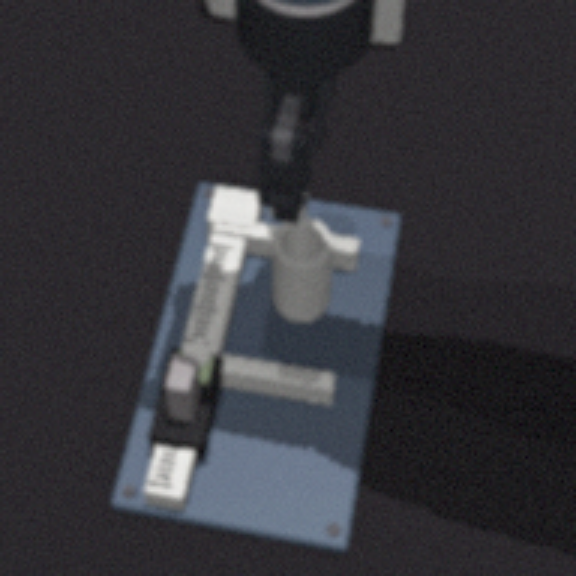

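View pics/wrist4.png

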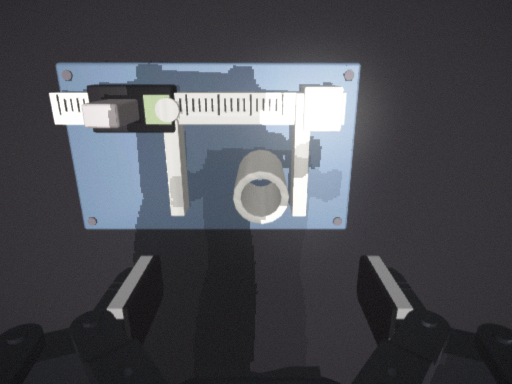

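The tube stands free at caliper (-15, -43) mm with its top at 0.080, pixel (262,190). The block's +y face is at y ≈ 73 mm. Next I shut the fingers and come down behind the block.

```bash
python3 -m jog '[0.1,-0.3,0,0,0,0,255, 0.2,-0.5,0,0,0,0,255, 0.2,-0.5,0,0,0,0,255, 0.2,-0.5,0,0,0,0,255, 0.2,-0.5,0,0,0,0,255, 0.2,-0.5,0,0,0,0,255, 0.02,-0.25,0,0,0,0,255, 0,0,0,0,0,0,255, 0,0,0,0,0,0,255]'
python3 - <<'E'
from h import *
from bench import get_image
d=get_image("wrist");cv2.imwrite("pics/wrist5.png",d["img"][:,:,::-1])
p=cal2w(.04,.11);togo(p[0],p[1],.060)
E
```

```text
t: 11.6
ee_pos: [0.5631, 0.1744, 0.1763]
tool_rot: [0.997, 0.068, -0.002, -0.024]
contact_force: [-0.8, -0.1, -0.4]
opening: -0.0
t 11.65 pos [0.5631 0.1741 0.1764] shift now [ 0.157 -1.133  2.386] shift after turn [ 0.031 -1.257  2.328] turn [-0.556  0.036  1.134] F [ 0.7 -0.6  0.8] op -0.0001
```

View pics/wrist5.png

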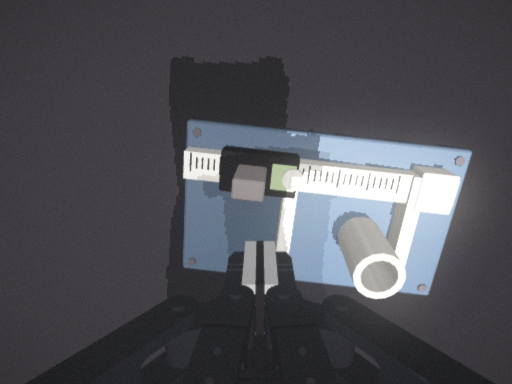

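```bash
python3 -c "
from bench import arm;s=arm.state();print(s['joints'].round(3),s['joint_vel'].round(3))"
```

```text
[ 0.134  0.348 -0.02   1.204  0.049  3.141] [-0.007 -0.006 -0.002 -0.     0.    -0.   ]
```

Joint 6 is at its limit (3.141), which tilted the tool by about 3°. I'll turn the tool 90° the other way, so its x lies along the caliper's y, and square it up while still high.

```bash
python3 -m jog '[0,0,0,0,0,-1,255, 0,0,0,0,0,-1,255, 0,0,0,0,0,-1,255, 0,0,0,0,0,-1,255, 0,0,0,0,0,-1,255, 0,0,0,0,0,-1,255, 0,0,0,0,0,-1,255, 0,0,0,0,0,-1,255, 0,0,0,0,0,-1,255, 0,0,0,0,0,-1,255, 0,0,0,0,0,-1,255, 0,0,0,0,0,-1,255]'
python3 -m jog '[0,0,0,0,0,-1,255, 0,0,0,0,0,-1,255, 0,0,0,0,0,-1,255, 0,0,0,0,0,-1,255, 0,0,0,0,0,-0.8,255, 0,0,0,0,0,0,255, 0,0,0,0,0,0,255]'
python3 -c "
from h import *;p=cal2w(.04,.11);togo(p[0],p[1],.060,92.05)
from bench import arm;print(arm.state()['joints'].round(3))"
```

```text
t: 12.85
ee_pos: [0.5631, 0.1737, 0.1767]
tool_rot: [0.829, 0.558, 0.011, -0.022]
contact_force: [0.0, 0.3, -0.1]
opening: -0.0001
t: 13.55
ee_pos: [0.5632, 0.1739, 0.1767]
tool_rot: [0.697, 0.717, 0.015, -0.019]
contact_force: [0.2, 0.4, -0.0]
opening: 0.0005
t 13.55 pos [0.5632 0.1739 0.1767] shift now [1.147 0.03  2.392] shift after turn [1.261 0.028 2.334] turn [-0.059 -0.556 -0.094] F [ 0.2  0.4 -0. ] op 0.0005
[ 0.133  0.347 -0.019  1.204  0.049  1.677]
```

```bash
python3 -m jog '[0.1,0,0,-0.06,-0.56,-0.09,255, 0.4,0.01,0,0,0,0,255, 0.5,0.02,0,0,0,0,255, 0.26,0,0,0,0,0,255, 0,0,0,0,0,0,255, 0,0,0,0,0,0,255, 0,0,0,0,0,0,255]'
python3 -c "
from h import *;p=cal2w(.04,.11);togo(p[0],p[1],.060,92.05)"
```

```text
t: 14.25
ee_pos: [0.5625, 0.2364, 0.1767]
tool_rot: [0.694, 0.72, -0.0, 0.0]
contact_force: [-0.4, -0.5, 0.2]
opening: 0.0003
t 14.25 pos [0.5625 0.2364 0.1767] shift now [ 0.012 -0.003  2.335] shift after turn [ 0.01  -0.003  2.335] turn [-0.002  0.006  0.015] F [-0.4 -0.5  0.2] op 0.0003
```

```bash
python3 -m jog '[0,0,0.3,0,0,0,255, 0,0,0.5,0,0,0,255, 0,0,0.5,0,0,0,255, 0,0,0.5,0,0,0,255, 0,0,0.33,0,0,0,255, 0,0,0.2,0,0,0,255, 0,0,0,0,0,0,255, 0,0,0,0,0,0,255, 0,0,0,0,0,0,255]'
python3 - <<'E'
from h import *
from bench import get_image
d=get_image("side");cv2.imwrite("pics/side6.png",cv2.resize(d["img"][180:372,160:352,::-1],None,fx=3,fy=3))
d=get_image("wrist");cv2.imwrite("pics/wrist6.png",d["img"][:,:,::-1])
p=cal2w(.04,.084);togo(p[0],p[1],.060,92.05)
E
```

```text
t: 15.15
ee_pos: [0.5631, 0.2372, 0.0613]
tool_rot: [0.694, 0.72, 0.001, 0.001]
contact_force: [0.4, -0.4, 1.4]
opening: -0.0002
t 15.25 pos [0.563  0.2374 0.0612] shift now [-0.528 -0.014  0.024] shift after turn [-0.528 -0.012  0.024] turn [ 0.017 -0.001  0.027] F [-0.2  0.1 -0.2] op 0.0
```

View pics/side6.png

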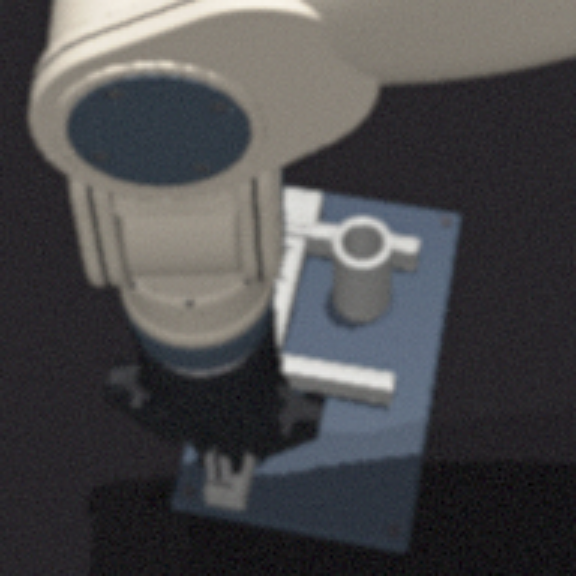

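View pics/wrist6.png

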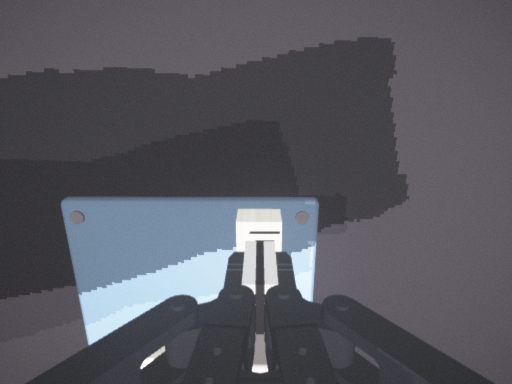

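```bash
python3 -m jog '[-0.1,0,0,0,0,0,255, -0.1,0,0,0,0,0,255, -0.1,0,0,0,0,0,255, -0.08,0,0,0,0,0,255, -0.05,0,0,0,0,0,255, -0.05,0,0,0,0,0,255, -0.05,0,0,0,0,0,255, -0.05,0,0,0,0,0,255, -0.05,0,0,0,0,0,255, 0,0,0,0,0,0,255]'
python3 -m jog '[-0.05,0,0,0,0,0,255, -0.05,0,0,0,0,0,255, -0.05,0,0,0,0,0,255, -0.05,0,0,0,0,0,255, -0.05,0,0,0,0,0,255]'
python3 - <<'E'
from h import *
from bench import get_image
d=get_image("side");cv2.imwrite("pics/side7.png",cv2.resize(d["img"][180:372,160:352,::-1],None,fx=3,fy=3))
p=cal2w(.04,.033);togo(p[0],p[1],.060,92.05)
B=np.array([np.r_[w2cal(q),q[2]] for q in cloud(d).reshape(-1,3)])
k=(B[:,0]>-.048)&(B[:,0]<-.038)&(B[:,1]>-.02)&(B[:,1]<.1)&(abs(B[:,2]-.034)<.005);print("jaw y",np.percentile(B[k,1],[3,50,97]).round(4),k.sum())
E
```

```text
t: 16.25
ee_pos: [0.5637, 0.2056, 0.0602]
tool_rot: [0.694, 0.72, -0.0, 0.0]
contact_force: [0.4, 1.3, -0.2]
opening: 0.0
t: 16.75
ee_pos: [0.5641, 0.193, 0.0602]
tool_rot: [0.694, 0.72, -0.0, 0.0]
contact_force: [0.4, 3.5, 0.1]
opening: 0.0
t 16.8 pos [0.5641 0.1927 0.0602] shift now [-0.654 -0.006  0.005] shift after turn [-0.654 -0.004  0.005] turn [-0.002  0.006  0.024] F [-0.7  2.8 -0.2] op -0.0002
jaw y [0.0039 0.0102 0.0146] 35
```

View pics/side7.png

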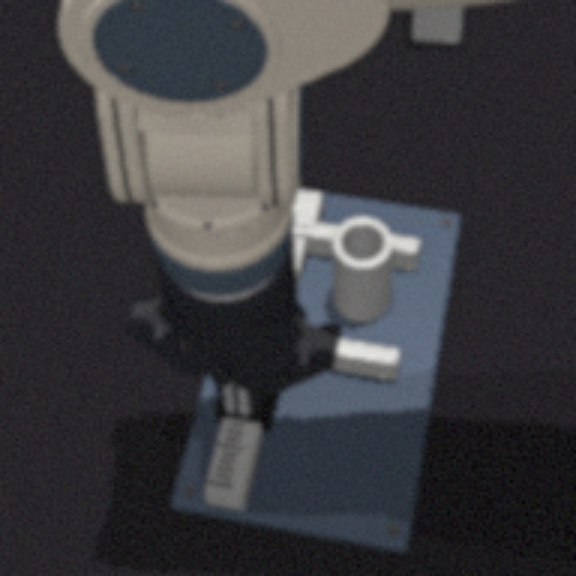

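The block is moving, with 3 N on the tool. The jaw face is at y ≈ 3 mm and square. Pushing on.

```bash
python3 -m jog '[-0.05,0,0,0,0,0,255, -0.05,0,0,0,0,0,255, -0.05,0,0,0,0,0,255, -0.05,0,0,0,0,0,255, -0.05,0,0,0,0,0,255, -0.05,0,0,0,0,0,255, -0.05,0,0,0,0,0,255, -0.05,0,0,0,0,0,255, -0.04,0,0,0,0,0,255, -0.03,0,0,0,0,0,255]'
python3 - <<'E'
from h import *
from bench import get_image
d=get_image("side");cv2.imwrite("pics/side8.png",cv2.resize(d["img"][180:372,160:352,::-1],None,fx=3,fy=3))
p=cal2w(.04,.033);togo(p[0],p[1],.060,92.05)
B=np.array([np.r_[w2cal(q),q[2]] for q in cloud(d).reshape(-1,3)])
k=(B[:,0]>-.048)&(B[:,0]<-.038)&(B[:,1]>-.04)&(B[:,1]<.1)&(abs(B[:,2]-.034)<.005);print("jaw y",np.percentile(B[k,1],[3,50,97]).round(4),k.sum())
E
```

```text
t: 17.8
ee_pos: [0.565, 0.1696, 0.0602]
tool_rot: [0.694, 0.72, -0.0, 0.0]
contact_force: [-0.9, 2.4, 0.4]
opening: 0.0007
t 17.85 pos [0.565  0.1694 0.0602] shift now [-0.188 -0.006  0.005] shift after turn [-0.188 -0.005  0.005] turn [-0.002  0.005  0.024] F [-1.   1.2  0.1] op 0.0002
jaw y [-0.0213 -0.0137 -0.0082] 34
```

View pics/side8.png

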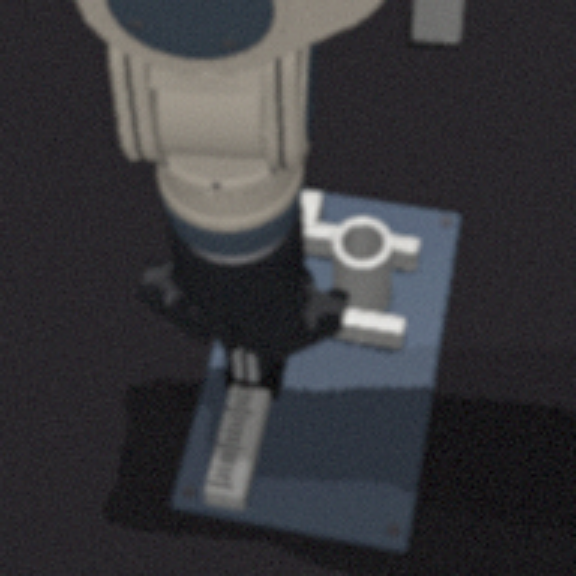

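```bash
python3 -m jog '[-0.03,0,0,0,0,0,255, -0.03,0,0,0,0,0,255, -0.03,0,0,0,0,0,255, -0.03,0,0,0,0,0,255, 0,0,0,0,0,0,255]'; python3 -m jog '[-0.02,0,0,0,0,0,255, -0.02,0,0,0,0,0,255, -0.02,0,0,0,0,0,255, 0,0,0,0,0,0,255]'
python3 - <<'E'
from h import *
from bench import get_image
d=get_image("side");cv2.imwrite("pics/side9.png",cv2.resize(d["img"][180:372,160:352,::-1],None,fx=3,fy=3))
p=cal2w(.04,.033);togo(p[0],p[1],.060,92.05)
B=np.array([np.r_[w2cal(q),q[2]] for q in cloud(d).reshape(-1,3)])
for a,b in((-.048,-.038),(-.035,-.025)):
  k=(B[:,0]>a)&(B[:,0]<b)&(B[:,1]>-.06)&(B[:,1]<.1)&(abs(B[:,2]-.034)<.005);print("jaw y",np.percentile(B[k,1],[3,50,97]).round(4),k.sum())
V=B[(abs(B[:,2]-.08)<.004)&(B[:,0]>-.05)&(B[:,0]<.008)];(c,r)=cv2.minEnclosingCircle((V[:,:2]*1000).astype(np.float32));print(c,r)
E
```

```text
t: 18.35
ee_pos: [0.5652, 0.1637, 0.0602]
tool_rot: [0.694, 0.72, -0.0, -0.0]
contact_force: [-1.4, 3.3, -0.3]
opening: 0.0001
t: 18.75
ee_pos: [0.5653, 0.1607, 0.0602]
tool_rot: [0.694, 0.72, -0.0, 0.0]
contact_force: [-2.2, 3.4, 0.4]
opening: -0.0001
t 18.8 pos [0.5653 0.1607 0.0602] shift now [-0.013 -0.005  0.004] shift after turn [-0.013 -0.005  0.004] turn [-0.002  0.005  0.025] F [-1.1  4.1  1.1] op 0.0003
jaw y [-0.028  -0.0229 -0.0165] 29
jaw y [-0.0396 -0.0253 -0.0172] 46
(-7.139147758483887, -559.4437255859375) 532.1785888671875
```

View pics/side9.png

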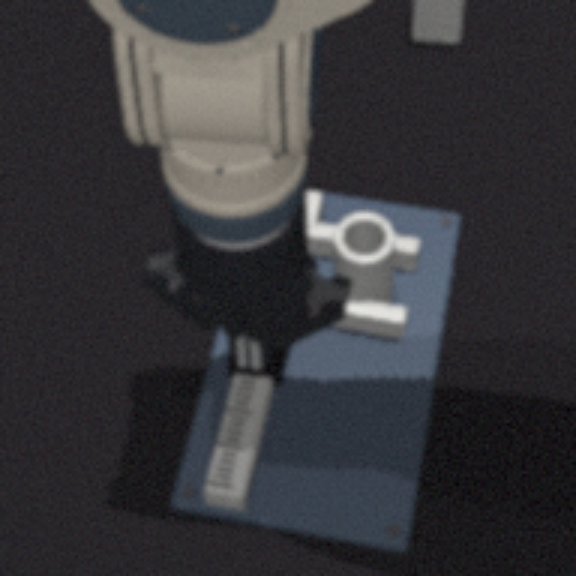

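```bash
python3 -m jog '[-0.02,0,0,0,0,0,255, 0,0,0,0,0,0,255, 0,0,0,0,0,0,255]'; python3 -m jog '[-0.02,0,0,0,0,0,255, 0,0,0,0,0,0,255, 0,0,0,0,0,0,255]';python3 -m jog '[-0.02,0,0,0,0,0,255, 0,0,0,0,0,0,255, 0,0,0,0,0,0,255]'
cat > m.py <<'E'
import sys
from h import *
from bench import get_image
d=get_image("side");cv2.imwrite(sys.argv[1],cv2.resize(d["img"][230:330,230:330,::-1],None,fx=5,fy=5,interpolation=cv2.INTER_CUBIC))
p=cal2w(.04,.033);togo(p[0],p[1],.060,92.05)
B=np.array([np.r_[w2cal(q),q[2]] for q in cloud(d).reshape(-1,3)])
for a,b in((-.05,-.042),(-.042,-.034)):
  k=(B[:,0]>a)&(B[:,0]<b)&(B[:,1]>-.06)&(B[:,1]<.1)&(abs(B[:,2]-.034)<.005);print("jaw y",np.percentile(B[k,1],[3,50,97]).round(4),k.sum())
V=B[(abs(B[:,2]-.08)<.006)&(B[:,0]>-.06)&(B[:,0]<.012)&(abs(B[:,1]+.045)<.04)];(c,r)=cv2.minEnclosingCircle((V[:,:2]*1000).astype(np.float32));print("tube",c,r)
E
python3 m.py pics/s10.png
```

```text
t: 19.1
ee_pos: [0.5654, 0.1597, 0.0602]
tool_rot: [0.694, 0.72, -0.0, 0.0]
contact_force: [-2.7, 2.4, 0.3]
opening: 0.0001
t: 19.4
ee_pos: [0.5654, 0.1588, 0.0602]
tool_rot: [0.694, 0.72, -0.0, 0.0]
contact_force: [-2.8, 3.9, 0.9]
opening: 0.0003
t: 19.7
ee_pos: [0.5655, 0.1578, 0.0602]
tool_rot: [0.694, 0.72, -0.0, 0.0]
contact_force: [-3.1, 4.0, 0.6]
opening: -0.0001
t 19.75 pos [0.5654 0.1578 0.0602] shift now [ 0.045 -0.005  0.005] shift after turn [ 0.045 -0.005  0.005] turn [-0.002  0.005  0.026] F [-2.4  3.3 -0.2] op -0.0002
jaw y [-0.0309 -0.0249 -0.0196] 25
jaw y [-0.0521 -0.0267 -0.0199] 34
tube (-17.674772262573242, -51.61965560913086) 20.598785400390625
```

View pics/s10.png

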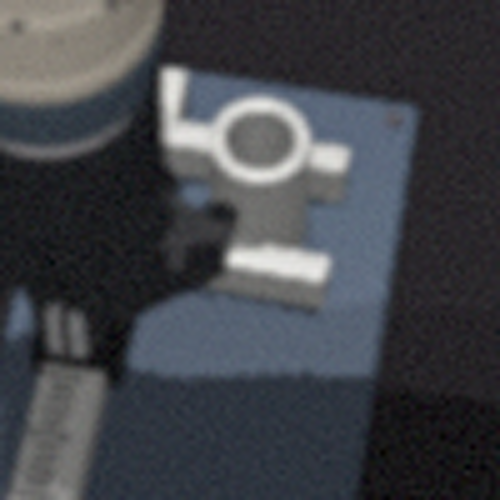

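```bash
for i in 1; do python3 -m jog '[-0.02,0,0,0,0,0,255, 0,0,0,0,0,0,255]';python3 -m jog '[0,0,0,0,0,0,255]';python3 -m jog '[0,0,0,0,0,0,255]';python3 -m jog '[0,0,0,0,0,0,255]';done | grep force;  python3 -m jog '[-0.02,0,0,0,0,0,255, 0,0,0,0,0,0,255]';python3 -m jog '[0,0,0,0,0,0,255]';python3 -m jog '[0,0,0,0,0,0,255]'
python3 m.py pics/s11.png
```

```text
contact_force: [-3.2, 4.5, 0.3]
contact_force: [-2.8, 4.0, 1.3]
contact_force: [-2.3, 4.8, 0.3]
contact_force: [-3.7, 4.3, 0.5]
t: 20.45
ee_pos: [0.5655, 0.156, 0.0603]
tool_rot: [0.693, 0.72, 0.0, -0.0]
contact_force: [-2.7, 5.1, 1.0]
opening: -0.0001
t: 20.55
ee_pos: [0.5655, 0.156, 0.0602]
tool_rot: [0.693, 0.721, 0.0, -0.0]
contact_force: [-3.1, 4.8, 0.9]
opening: -0.0
t: 20.65
ee_pos: [0.5655, 0.156, 0.0602]
tool_rot: [0.693, 0.72, -0.0, -0.0]
contact_force: [-3.0, 6.3, 0.3]
opening: -0.0001
t 20.7 pos [0.5655 0.156  0.0602] shift now [ 0.08  -0.005  0.004] shift after turn [ 0.08  -0.006  0.004] turn [-0.002 -0.001  0.028] F [-3.2  6.   0.6] op -0.0001
jaw y [-0.0312 -0.0241 -0.0194] 25
jaw y [-0.051  -0.0283 -0.0205] 30
tube (-17.199386596679688, -52.40394592285156) 20.918867111206055
```

View pics/s11.png

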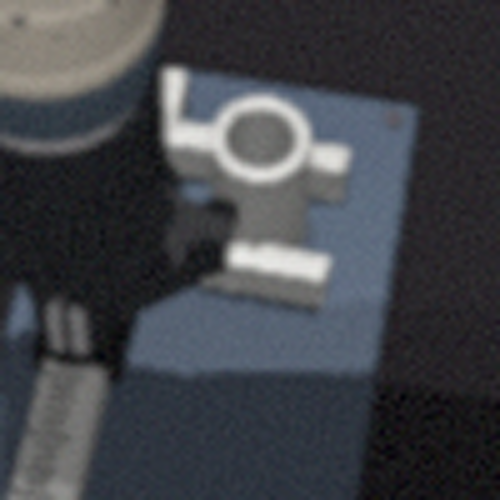

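```bash
python3 -m jog '[-0.02,0,0,0,0,0,255, 0,0,0,0,0,0,255, 0,0,0,0,0,0,255]';python3 -m jog '[0,0,0,0,0,0,255]'
python3 -m jog '[0.03,0,0,0,0,0,255, 0.1,0,0,0,0,0,255, 0.3,0,0,0,0,0,255, 0.4,0,0,0,0,0,255, 0.2,0,-0.2,0,0,0,255, 0,0,-0.6,0,0,0,255, 0,0,-0.7,0,0,0,255, 0,0,-0.7,0,0,0,255, 0.5,0,-0.4,0,0,0,255, 0.7,0,0,0,0,0,255, 0.4,0,0,0,0,0,255, 0,0,0,0,0,0,255]'
python3 - <<'E'
from h import *
from bench import get_image
for n,b in(("side",(220,340,200,340)),("top",(170,270,80,230))):
    d=get_image(n);cv2.imwrite(f"pics/{n}12.png",cv2.resize(d["img"][b[0]:b[1],b[2]:b[3],::-1],None,fx=5,fy=5,interpolation=cv2.INTER_CUBIC))
    B=np.array([np.r_[w2cal(q),q[2]] for q in cloud(d).reshape(-1,3)])
    for lo,hi in((-.05,-.04),(0.008,.018)):
        k=(B[:,0]>lo)&(B[:,0]<hi)&(B[:,1]>-.05)&(B[:,1]<.1)&(abs(B[:,2]-.034)<.004)
        if k.sum(): print(n,"jaw x",lo,"y",np.percentile(B[k,1],[3,50,97]).round(4),k.sum())
    V=B[(abs(B[:,2]-.08)<.006)&(B[:,0]>-.06)&(B[:,0]<.012)&(abs(B[:,1]+.045)<.04)];
    if len(V): (c,r)=cv2.minEnclosingCircle((V[:,:2]*1000).astype(np.float32));print("tube",c,r)
    k=(abs(B[:,0]-.04)<.015)&(B[:,1]>-.06)&(B[:,1]<.09)&(abs(B[:,2]-.078)<.004)
    if k.sum(): print("block",np.percentile(B[k],[3,50,97],axis=0).round(4).tolist())
togo(.5,.3,.2,92)
E
```

```text
t: 21.0
ee_pos: [0.5656, 0.1553, 0.0602]
tool_rot: [0.693, 0.721, 0.0, -0.0]
contact_force: [-2.2, 6.8, 0.8]
opening: 0.0001
t: 21.1
ee_pos: [0.5656, 0.1553, 0.0602]
tool_rot: [0.693, 0.721, 0.0, -0.0]
contact_force: [-3.8, 7.0, 0.7]
opening: 0.0004
t: 22.3
ee_pos: [0.5602, 0.2889, 0.191]
tool_rot: [0.692, 0.721, 0.0, 0.0]
contact_force: [-0.2, -0.4, 0.5]
opening: 0.0001
side jaw x -0.05 y [-0.0307 -0.0255 -0.0199] 32
side jaw x 0.008 y [-0.0327 -0.0264 -0.0203] 30
tube (-17.527347564697266, -52.55724334716797) 20.615015029907227
block [[0.0323, -0.0049, 0.0747], [0.0399, 0.008, 0.078], [0.0475, 0.0175, 0.0809]]
top jaw x -0.05 y [-0.0302 -0.0248 -0.0194] 30
top jaw x 0.008 y [-0.0313 -0.0249 -0.0202] 25
tube (-18.072568893432617, -50.45237731933594) 19.945621490478516
block [[0.0326, -0.0043, 0.0753], [0.0392, 0.0065, 0.0784], [0.0471, 0.0185, 0.0802]]
t 22.4 pos [0.5604 0.2867 0.1906] shift now [ 0.312 -1.197 -0.189] shift after turn [ 0.307 -1.198 -0.188] turn [0.004 0.008 0.052] F [-0.2  0.4 -0.5] op 0.0003
```

View pics/side12.png

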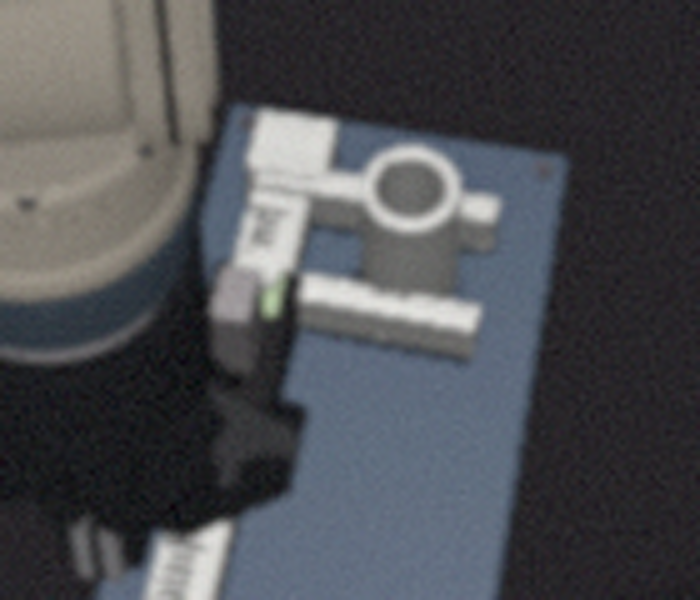

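View pics/top12.png

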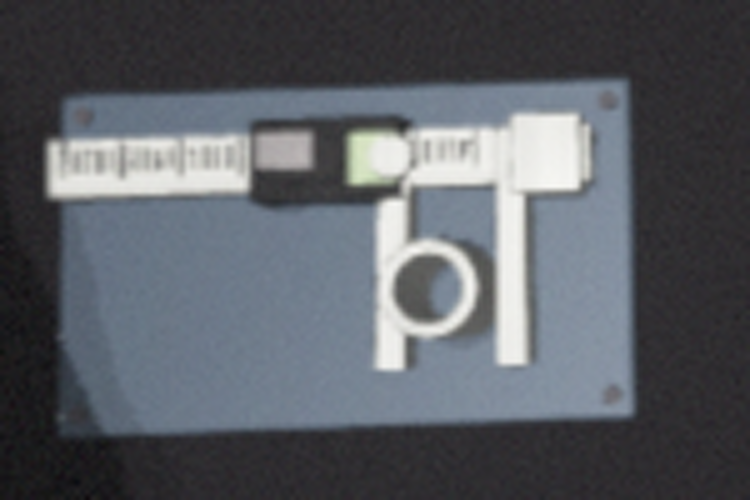

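Both views show the tube upright between the closed jaws. The opening is about 38–39 mm, the jaw is square to within a degree or two, and the gripper is clear. Handing in.

```bash
python3 -c "
from bench import arm;s=arm.state();print(s['t'],s['contact_force'].round(1));print(arm.close_job())"
```

```text
22.4 [-0.2  0.4 -0.5]
the job is handed in; nothing more can be done
None
```

The tube is standing upright on the caliper bed with both jaws closed on it, and I handed the job in at 22.4 s. No verdict is reported back.

**What I did:** I gripped the grey tube with the open bore and stood it on the bed near the fixed jaw. After letting go, I pushed the thumb block with shut fingers. The push force rose from about 3 N while sliding to about 7 N with the jaws on the tube. Then I backed off and lifted clear.

**Last checks (side and top cameras):**

| Check | Measured | Allowed |
|---|---|---|
| Tube x in the caliper frame | about -18 mm | -55 to 15 mm |
| Tube y in the caliper frame | -50.5 mm (top), -52.6 mm (side) | above -56 mm |
| Opening from jaw face and block | about 37–40 mm | 28 to 44 mm |
| Moving jaw out of square | about 1–2° | 10° |
| Force on the tool at hand-in | within noise (under 1 N) | robot touching nothing |

**What went wrong or disagreed:**
- **Joint limit:** Joint 6 hit its range limit on the way to the thumb block and tilted the tool by about 3°, high above the caliper. I turned the gripper 90° the other way and squared it up before coming down.
- **Tube position:** The two cameras differ by 2 mm on the tube's y, which is about the stated calibration error.
- **Sideways force:** While pushing, there was a steady 2–3 N across the push direction. I did not explain it, and it was gone after release.

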